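# Stand the oil bottle up and snap its cap home

## Robot

A 7-joint arm with a two-finger parallel gripper is mounted at the origin on a cart in front of the work surface, level with it; the furniture and walls round the work are solid. World frame = base frame: x ahead of the robot, y to its left, z up, the work surface at z = 0. Lengths are in mm, angles in rad, forces in N, time in s.
With the tool pointing down it reaches from about 400 to 850 mm from the base axis. Payload 4.5 kg.
Tool frame: the origin (TCP) lies midway between the tips of the shut fingers; the grasp point (between the pads) lies 19 mm behind it; z points along the fingers, y is the direction in which the jaws open and shut (so a half turn about z gives the same grasp; the last joint's range is limited). The gripper opens to 88 mm and grips with 3 to 60 N. Pads are 18 mm wide; open, the fingers measure 123 mm over their backs; the gripper's body (75 mm by 187 mm) begins 45 mm behind the grasp point.
Start: joints at [-1.204, 0.689, -0.195, 1.565, 0.157, 0.902, -0.215], TCP at [204.163, 590.738, 238.743] pointing down, gripper open.
Joint ranges: [-3.01, 3.01], [-0.46, 2.08], [-1.47, 1.51], [0.13, 2.56], [-1, 4.14], [0.04, 2.09], [-2.66, 2.66]. Speed limits (rad/s): [2.57, 2.57, 3.14, 3.14, 3.14, 3.14, 3.14].

## Interface

Orientations are given as [roll, pitch, yaw] about the fixed x, y, z axes, in that order (R = Rz(yaw) Ry(pitch) Rx(roll)).
In Python, from workcell import sense, read_camera, get_calibration, close_job gives the robot as it stands.
- The arm moves only by the tool arm_command, never from a script. Its argument "plan" is a list of rows, each a list of 7 numbers: the finger opening in m, from 0 to 0.0881, then the shift along the tool's x, y, z in m, then the turn, a rotation vector about the tool's x, y, z in rad. A call has 1 to 8 rows; each row shifts and turns the commanded pose from where the row before left it, along the tool's axes as they then stand; what a row does not reach is not made up. A row lasts 1/12 s, in which the tool goes at most 41.7 mm and 7.16 degrees, less where a joint would pass 70% of its speed; a pose out of reach is approached as far as the arm can. A call with a gripper value outside its range is refused whole. The fingers move at their own pace and stop on an object; "force" is the grip in N (left out, the last holds). Time passes only in rows, so rows that do not move let the fingers close. It gives the time, the measured TCP pose, the force and the opening at its end, in the units of the state.
- sense(): the state, without advancing time (a new reading comes with each control period).
- read_camera(name): name is "scene" or "top" or "wrist"; returns the picture (420x560x3 uint8, red, green, blue); there is no depth.
- get_calibration(name): a dict with "fx", "fy", "cx", "cy" (pixels), "D" ([k1, k2, p1, p2, k3] as OpenCV has them; the pictures are not rectified), "eye" and "attitude" of the camera in the world; the wrist camera has in their place "tool_from_camera" (4x4, takes a point from camera to tool coordinates, whose origin is the TCP and whose axes are the flange's). Camera axes: x right, y up, looking along -z (the intrinsics and any distortion apply to the point x, -y, -z); pixel columns grow to the right and rows downward; lengths in mm; the calibration is good to about 2 mm. A picture is of the moment at which its call begins: read the wrist's pose just before it. get_calibration takes no time and is no camera call.
- close_job(): hands the job in, once; it reports no verdict.
The state is a dict: "time": time; "joint_pos": joint angles; "joint_vel": joint speeds; "effort": joint torques, N m; "tcp_pos": TCP position; "tcp_rot": TCP orientation; "force": force on the tool from outside, world axes, zero at the start; "torque": the same for the moment, N m; "width": finger opening in mm.
Only numpy, scipy, OpenCV 4.12 (cv2) and the standard library are available. Lean on these libraries where they do the work, as an engineer would, in place of code of your own. Each camera call takes 0.05 s, during which the arm holds its last target. There are 200 camera calls.

## Task

Put the small steel oil bottle away: it leans in its pouring cradle, so first set it upright, then put the ribbed snap cap from the worktop over its neck and press straight down until it clicks past the spring beads and is fully home. Keep pressing firmly after the click, with about 10 N, and finish while still holding that push on the cap, the bottle still upright; do not let go or lift off. Leave the wide flat jar lid and the other things where they are.

Things in the scene. Friction and masses are not known exactly. Their poses are not given: they have to be found in the camera images.
- stand: Cradle: fixed dark steel foot plate 120 x 110 x 10 mm with two upright cheeks 40 mm wide, 105 mm high, outer faces 39 mm either side of the middle (46 mm with pivot studs). Origin: centre of the underside, on the worktop. z up; y along the tilting axis, which runs level 85 mm above the origin; x square to it.
- tilt (a joint): Tilt of the bottle: 0 upright, positive leans the neck to the stand's -x; range -0.5 to 0.9, starts 0.25 to 0.5. Friction hinge of 0.25 N m, no stop or notch at upright: it stays where it is left. Closed fingers pointing down, tips about 110 mm above the worktop (below the collar), pushed level against the collar's leaning side (5 to 10 N), swing it.
- bottle: Steel bottle, 133 mm tall. Origin: on its axis where the tilting axis crosses, 55 mm above its underside; z towards the mouth. Above the origin: body 54 mm across up to 0, cone to 30 mm across at 35 mm, flaring to a collar 40 mm across at 56 to 60 mm (its top is the cap's seat), neck 24 mm across at 60 to 74 mm, nose tapering to 16 mm across at the mouth, 78 mm.
- seat (a point): Centre of the collar's top face, on the bottle's axis; the cap's underside rests here when home. z along the bottle. With the bottle upright it is 145 mm above the worktop. Four spring-loaded steel beads stick 3 mm out of the neck, centred 9.5 mm above the seat.
- mouth (a point): Centre of the bottle's mouth, 18 mm above the seat along the bottle.
- cap: Grey ribbed plastic snap cap, 23 mm tall, about 30 g, standing open side down on the worktop. Origin: centre of its underside; z up through its closed flat top. Grip part 38 mm across from 5.5 mm up to the top; skirt 45 mm across on the lowest 5 mm. Twelve flats face along its x axis and every 30 degrees from it. Hollow: 26 mm opening in a 3 mm lip, cavity 32 mm wide, 17 mm deep above it.
- cap_top (a point): Centre of the cap's flat top, 23 mm above its origin. Lowered over the neck, the cap meets the beads with its underside 13.5 mm above the seat; pressing on takes 7 to 10 N, which drops suddenly some 9 mm above the seat as the beads snap over the lip and draw the cap down; it then seats solidly on the collar. It can be pressed while gripped, or with closed fingers on its top.
- jar_lid: Wide flat grey jar lid, 56 mm across and 12 mm high, which does not fit the bottle. Origin: centre of its underside. Leave alone.
- garlic_1: Garlic bulb about 50 mm across, 51 mm tall, origin at its underside. Leave alone.
- measure_tbsp: Measuring spoon 118 mm long, 46 mm wide, 22 mm high. Leave alone.
- kitchen_timer: Round kitchen timer 70 mm across, 50 mm high, origin at its underside. Leave alone.
- mill_1: Small shaker 44 mm across, 90 mm tall, origin at its underside. Leave alone.
Not all that is in view belongs to the job. What is shaped like the cap but pink or purple is not meant.

How it is judged (in metres and radians):
On the way, in this order (a step that is already met when the one before it is completed fails the run):
1. the bottle stands upright in its cradle (within 0.07 rad), the cap not yet on (value of joint tilt between -0.07 and 0.07 rad and distance between cap and seat above 0.05 m), for 0.3 s.
2. the cap has snapped past the beads and sits home on the collar (z of cap in the frame of seat between -0.003 and 0.002 m and distance between cap and seat below 0.004 m and angle between the z axis of cap and the z axis of bottle, either way round below 0.1 rad), for 0.2 s.
At the end, for the whole second after the job is handed in: The bottle is upright within 0.07 rad; the cap is home on the collar: underside less than 2 mm above the seat, within 4 mm of it in all and in line with the bottle within 0.1 rad; and through the last second the fingers are on the cap and press it onto the bottle with more than 5 N (all of step 2 and value of joint tilt between -0.07 and 0.07 rad and contact force between cap and bottle above 5 N and contact force between the fingers and cap above 5 N); the arm keeps its last pose, push and grip.
It fails at once if the jar lid is moved more than 30 mm (distance of jar_lid from where it was at the start of the episode above 0.03 m).
It fails at once if another bystander is moved more than 30 mm (distance of any of garlic_1, measure_tbsp, kitchen_timer, mill_1 from where it was at the start of the episode above 0.03 m).
It also fails if it takes over 61 s, if anything falls off the work surface, if the arm or the gripper's body presses on something with over 40 N, if the wrist force passes 120 N, or if a joint passes its speed limit or range.

## Working session

There is one attempt and no reset: what is moved stays moved. The work goes in short steps, Python scripts to look and compute and a tool call to move; the robot and the scene stay as the last step left them, time stands still between calls to the robot, and variables do not carry over. Pictures are saved under pics/ and viewed, on a budget of 10 in all, crops included, one or two more only if the job needs it, and the job is handed in when it is done.

Besides the shell and the picture viewer there is one more tool, called as name(argument=value, ...), one argument or row to a line, values as JSON. arm_command: Moves the arm, as the interface text tells. Its arguments: {"type":"object","properties":{"plan":{"type":"array","items":{"type":"array","items":{"type":"number"}}},"force":{"type":"number"}},"required":["plan"]}

```bash
mkdir -p pics; ls
python3 - <<'E'
from workcell import *
import cv2
s=sense();print({k:s[k] for k in('time','tcp_pos','tcp_rot','force','width')})
for n in('scene','top','wrist'):
    print(n,get_calibration(n)); cv2.imwrite(f'pics/{n}0.png',read_camera(n)[:,:,::-1])
E
```

```text
pics
{'time': 0.0, 'tcp_pos': array([204.02288385, 590.07499623, 237.91095817]), 'tcp_rot': array([-3.13973743e+00,  1.50911360e-04,  2.80887887e+00]), 'force': array([ 0.56748245, -0.78995531, -1.0867892 ]), 'width': 87.98854971771071}
scene {'fx': 519.0434554584591, 'fy': 519.0434554584591, 'cx': 280.14510330579986, 'cy': 211.03054185452947, 'D': array([-0.17420613,  0.        ,  0.        ,  0.        ,  0.        ]), 'eye': array([-342.35518581,  847.40294495,  891.40125196]), 'attitude': array([ 1.02433496,  0.02244709, -2.35032566])}
top {'fx': 480.2728964138784, 'fy': 480.2728964138784, 'cx': 283.7733023681295, 'cy': 210.6367784340049, 'D': array([0.04727568, 0.        , 0.        , 0.        , 0.        ]), 'eye': array([ 352.23442467,  -35.72815356, 1144.20341187]), 'attitude': array([ 2.10604116e-01,  1.34966450e-03, -1.49982399e+00])}
wrist {'fx': 304.03844329036184, 'fy': 304.03844329036184, 'cx': 282.3169859010666, 'cy': 209.9882722468247, 'D': array([-0.04596445,  0.        ,  0.        ,  0.        ,  0.        ]), 'tool_from_camera': array([[ 9.91125483e-04,  9.60868947e-01,  2.77001595e-01,
         7.18273179e+01],
       [ 9.99998594e-01, -5.77704657e-04, -1.57409066e-03,
        -6.22888312e-01],
       [-1.35246973e-03,  2.77002766e-01, -9.60868169e-01,
        -1.46328924e+02],
       [ 0.00000000e+00,  0.00000000e+00,  0.00000000e+00,
         1.00000000e+00]])}
```

View pics/scene0.png

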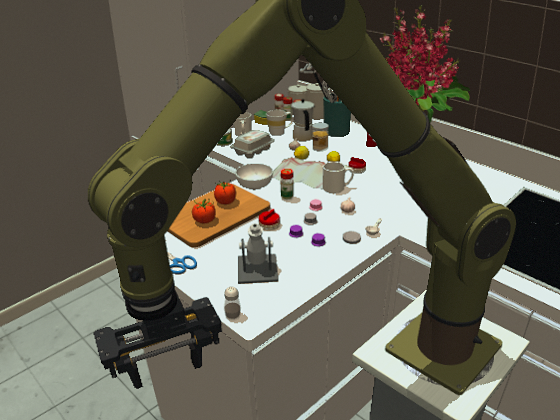

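View pics/top0.png

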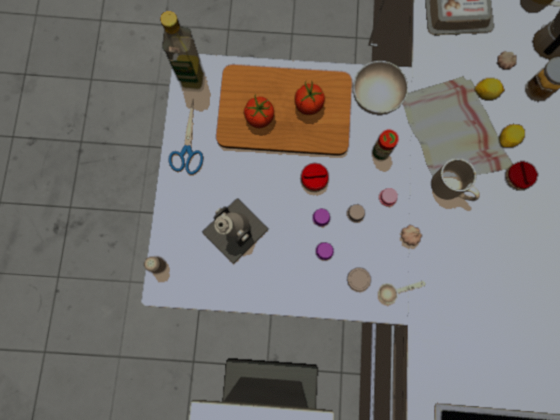

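The scene view shows the cradle at (257,255) and the grey cap at (310,218), with the lid at (352,237). The top view shows the cradle at (235,231), the cap at (357,212), the lid at (359,279) and the shaker at (154,265). I'll enlarge both.

Run:
```python
import cv2,numpy as np
t=cv2.imread('pics/top0.png')[185:285,190:390]; s=cv2.imread('pics/scene0.png')[200:290,220:340]
a=cv2.resize(t,(800,400)[:2],interpolation=cv2.INTER_CUBIC)
cv2.imwrite('pics/c1.png',a)
cv2.imwrite('pics/c2.png',cv2.resize(s,None,fx=6,fy=6,interpolation=cv2.INTER_CUBIC))
```

```text
(no output)
```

View pics/c1.png

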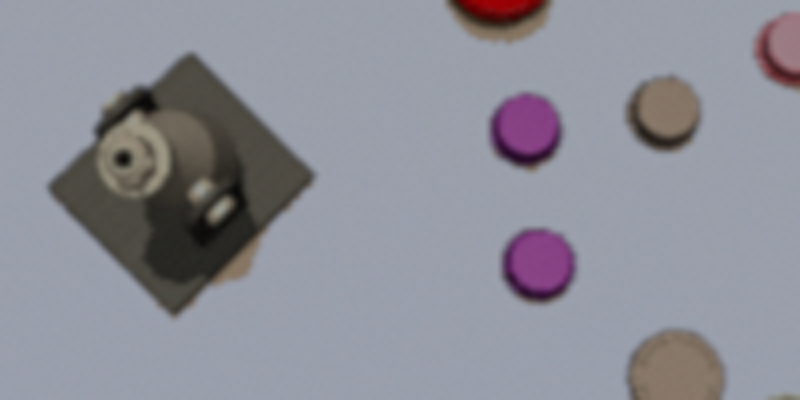

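View pics/c2.png

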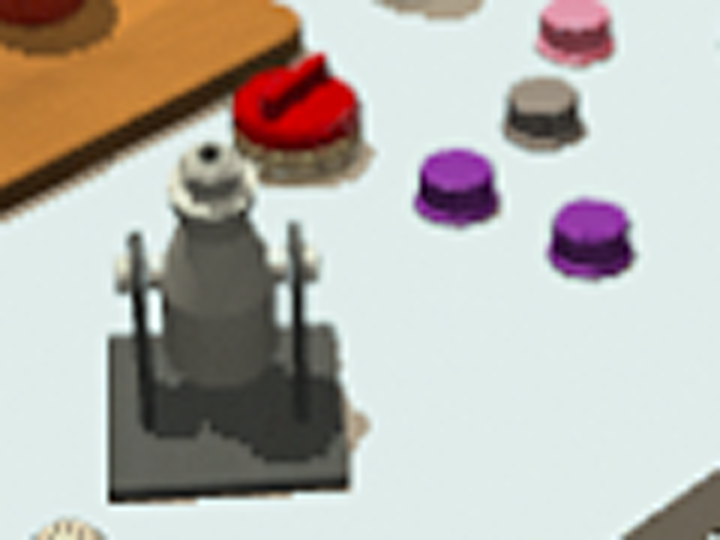

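Crop 1 gives the plate corners (top face) at (192,54), (314,177), (175,316) and (48,187), the mouth at (125,158) and the cap top at about (668,105). The cap's skirt is visible under it. Next I compute world positions.

```bash
cat > h.py <<'E'
import numpy as np,cv2
from scipy.spatial.transform import Rotation as R
from workcell import *
def cam(n,s=None):
    c=get_calibration(n);K=np.array([[c['fx'],0,c['cx']],[0,c['fy'],c['cy']],[0,0,1]])
    if n=='wrist':
        T=np.array(c['tool_from_camera']);Rt=R.from_euler('xyz',s['tcp_rot']).as_matrix()
        return K,c['D'],Rt@T[:3,:3],Rt@T[:3,3]+s['tcp_pos']
    return K,c['D'],R.from_euler('xyz',c['attitude']).as_matrix(),np.array(c['eye'])
def pix2w(n,uv,z,s=None):
    K,D,Rc,e=cam(n,s);p=cv2.undistortPoints(np.array(uv,float).reshape(-1,1,2),K,D)[:,0]
    d=np.c_[p[:,0],-p[:,1],-np.ones(len(p))]@Rc.T
    return e+d*((z-e[2])/d[:,2])[:,None]
def w2pix(n,P,s=None):
    K,D,Rc,e=cam(n,s);p=(np.array(P,float).reshape(-1,3)-e)@Rc
    return cv2.projectPoints((p*[1,-1,-1]).reshape(-1,1,3),np.zeros(3),np.zeros(3),K,D)[0][:,0]
E
python3 - <<'E'
from h import *
np.set_printoptions(precision=1,suppress=True)
t=lambda a:np.array(a)/4+[190,185]-.375
sc=lambda a:np.array(a)/6+[220,200]-.4
c=pix2w('top',t([(192,54),(314,177),(175,316),(48,187)]),10);print(c,c.mean(0),np.diff(c,axis=0))
c2=pix2w('scene',sc([(110,492),(347,486)]),10);print('sc plate front',c2)
for z in(155,160):print('mouth',pix2w('top',t([(125,158)]),z),pix2w('scene',sc([(209,152)]),z))
print('cap',pix2w('top',t([(668,105)]),23),pix2w('scene',sc([(543,95)]),23))
print('shaker',pix2w('top',[(154,265)],80),'lid',pix2w('top',t([(676,377)]),12),'purple',pix2w('top',t([(528,125),(540,262)]),23),'red',pix2w('top',[(315,177)],30),'timer?')
print('board',pix2w('top',[(217,147),(350,153)],15))
E
```

```text
[[617.   96.9  10. ]
 [546.8  17.2  10. ]
 [458.2  92.4  10. ]
 [529.6 175.2  10. ]] [537.9  95.5  10. ] [[-70.3 -79.7   0. ]
 [-88.6  75.2   0. ]
 [ 71.4  82.8   0. ]]
sc plate front [[525.6 177.1  10. ]
 [452.  100.3  10. ]]
mouth [[525.  109.8 155. ]] [[529.9 103.4 155. ]]
mouth [[524.1 109.1 160. ]] [[523.9 108.5 160. ]]
cap [[ 602.9 -190.5   23. ]] [[ 598.7 -188.8   23. ]]
shaker [[436.6 258.5  80. ]] lid [[ 443.4 -202.9   12. ]] purple [[ 584.9 -108.    23. ]
 [ 503.5 -119.5   23. ]] red [[677.6 -86.4  30. ]] timer?
board [[ 741.6  158.9   15. ]
 [ 749.2 -169.5   15. ]]
```

arm_command(
  plan=[
    [0,0,0,0,0,0,0.096],
    [0,0,0,0,0,0,0.096],
    [0,0,0,0,0,0,0.096],
    [0,0,0,0,0,0,0.096],
    [0,-0.033,-0.01,0,0,0,0],
    [0,-0.033,-0.01,0,0,0,0],
    [0,-0.033,-0.01,0,0,0,0],
    [0,-0.033,-0.01,0,0,0,0],
  ],
  force=20,
)

```text
time: 0.82
tcp_pos: [277.8, 472.4, 238.5]
tcp_rot: [-3.141, 0.0, 2.426]
force: [1.4, -0.8, 0.1]
width: 36.6
```

arm_command(
  plan=[
    [0,-0.033,-0.01,0,0,0,0],
    [0,-0.033,-0.01,0,0,0,0],
    [0,-0.033,-0.01,0,0,0,0],
    [0,-0.033,-0.01,0,0,0,0],
    [0,-0.033,-0.01,0,0,0,0],
    [0,-0.033,-0.01,0,0,0,0],
    [0,-0.033,-0.01,0,0,0,0],
    [0,-0.033,-0.01,0,0,0,0],
  ],
)

```text
time: 1.48
tcp_pos: [424.4, 238.5, 238.6]
tcp_rot: [-3.141, -0.0, 2.425]
force: [0.8, -0.2, -1.4]
width: 0.4
```

arm_command(
  plan=[
    [0,-0.035,-0.011,0,0,0,0],
    [0,-0.035,-0.011,0,0,0,0],
    [0,-0.035,-0.011,0,0,0,0],
    [0,0,0,0.032,0,0,0],
    [0,0,0,0.032,0,0,0],
    [0,0,0,0.032,0,0,0],
    [0,0,0,0.03,0,0,0],
    [0,0,0,0,0,0,0],
  ],
)

```text
time: 2.15
tcp_pos: [478.2, 145.2, 108.2]
tcp_rot: [-3.133, -0.005, 2.425]
force: [-0.6, -0.3, -0.0]
width: 0.4
```

Run:
```python
from h import *
s=sense();print(s['tcp_pos'],s['force'],s['joint_pos'])
im=read_camera('wrist')[:,:,::-1].copy()
C=np.array([538,95.5,0]);x=np.array([.754,-.657,0]);y=np.array([.657,.754,0])
P=[C+[0,0,10],C+[0,0,163],C+[0,0,145],C+46*y+[0,0,85],C-46*y+[0,0,85]]+[C+a*x+b*y+[0,0,10] for a in(-60,60) for b in(-55,55)]
for p in w2pix('wrist',P,s):cv2.circle(im,tuple(int(v) for v in p),3,(0,255,0),1)
cv2.imwrite('pics/w1.png',im)
```

```text
[478.24503612 145.15008921 108.23615332] [-0.56886616 -0.29184103 -0.00896746] [-0.32809067  0.7498631  -0.0955685   2.04355422  0.18184175  0.36534555
  0.28559711]
```

View pics/w1.png

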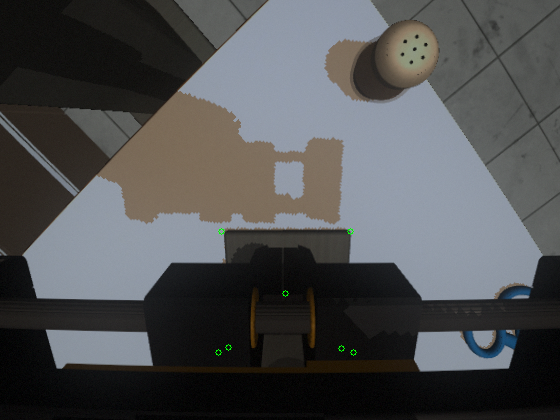

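The plate's near corners at (224,232) and (351,232) match my projections at (222,232) and (350,232), so the stand pose holds. The fingers hide the bottle. I start the push.

arm_command(
  plan=[
    [0,-0.012,0.002,0,0,0,0],
    [0,-0.01,0,0,0,0,0],
    [0,-0.006,0,0,0,0,0],
    [0,-0.005,0,0,0,0,0],
    [0,-0.005,0,0,0,0,0],
    [0,-0.004,0,0,0,0,0],
    [0,-0.003,0,0,0,0,0],
    [0,0,0,0,0,0,0],
  ],
)

```text
time: 2.87
tcp_pos: [515.9, 119.1, 113.9]
tcp_rot: [3.141, -0.002, 2.425]
force: [-3.1, 3.1, 3.5]
width: 0.5
```

```bash
cat >> h.py <<'E'
C=np.array([538,95.5,0]);X=np.array([.754,-.657,0]);Y=np.array([.657,.754,0])
E
python3 - <<'E'
from h import *
s=sense();d=s['tcp_pos']-C;print(d@X,d@Y,d[2],s['force']@X)
cv2.imwrite('pics/t2.png',read_camera('top')[:,:,::-1]);cv2.imwrite('pics/s2.png',read_camera('scene')[:,:,::-1])
a=cv2.resize(cv2.imread('pics/t2.png')[195:265,195:275],None,fx=5,fy=5,interpolation=2)
b=cv2.resize(cv2.imread('pics/s2.png')[215:285,225:305],None,fx=5,fy=5,interpolation=2)
cv2.imwrite('pics/c3.png',np.hstack([a,b]))
E
```

```text
-32.19733538213549 3.2343483291384687 113.86445967231154 -4.384984441798016
```

View pics/c3.png

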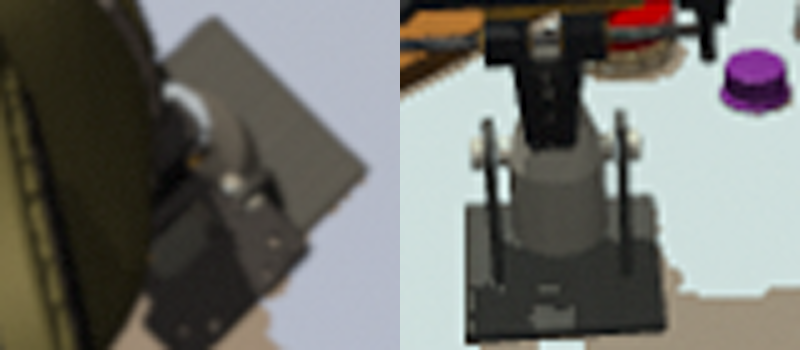

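The fingers are on the collar. I'll push the last few mm, then back off and measure.

arm_command(
  plan=[
    [0,-0.003,0,0,0,0,0],
    [0,0,0,0,0,0,0],
  ],
)

```text
time: 3.13
tcp_pos: [518.1, 116.7, 113.5]
tcp_rot: [-3.142, -0.002, 2.425]
force: [-5.5, 3.2, 4.2]
width: 0.1
```

arm_command(
  plan=[
    [0,0.01,0,0,0,0,0],
    [0,0.03,0,0,0,0,0],
    [0,0.02,0,-0.02,0,0,0],
    [0,0.03,0,-0.025,0,0,0],
    [0,0.03,0,-0.025,0,0,0],
    [0.05,0.03,0,-0.025,0,0,0],
    [0.08,0,0,0,0,0,0],
  ],
)

```text
time: 3.72
tcp_pos: [403.4, 220.3, 211.7]
tcp_rot: [3.134, -0.001, 2.433]
force: [0.2, -0.5, -0.5]
width: 11.6
```

Run:
```python
from h import *
s=sense();d=s['tcp_pos']-C;print(d@X,d@Y,d[2],s['width'])
cv2.imwrite('pics/t3.png',read_camera('top')[:,:,::-1]);cv2.imwrite('pics/s3.png',read_camera('scene')[:,:,::-1]);cv2.imwrite('pics/w3.png',read_camera('wrist')[:,:,::-1])
a=cv2.resize(cv2.imread('pics/t3.png')[195:265,195:275],None,fx=5,fy=5,interpolation=2)
b=cv2.resize(cv2.imread('pics/s3.png')[215:285,225:305],None,fx=5,fy=5,interpolation=2)
cv2.imwrite('pics/c4.png',np.hstack([a,b]))
M=C+[0,0,163];print('pred mouth',5*(w2pix('top',M)-[195,195]+.4),5*(w2pix('scene',M)-[225,215]+.4))
```

```text
-183.4429341847755 5.683909289384571 211.72954780774933 11.61392106483658
pred mouth [[166.26596802 115.85555256]] [[149.19174018  27.20109162]]
```

View pics/c4.png

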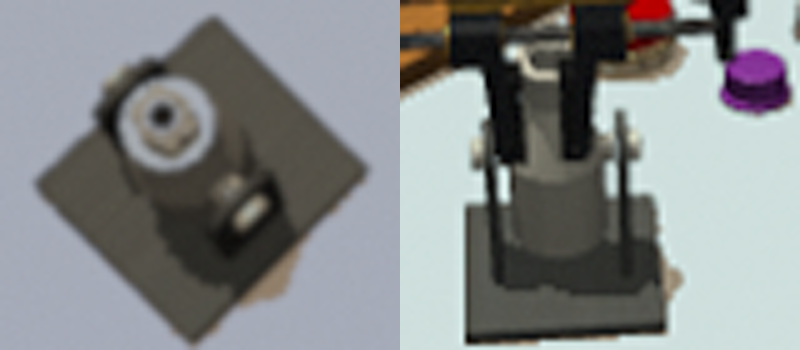

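The top view shows the mouth at (162,116), the collar disc spanning x 117–216 and y 74–171, and the plate corners at (213,15), (368,170), (192,343) and (35,183). The bottle looks close to upright.

Run:
```python
from h import *
np.set_printoptions(precision=2,suppress=True)
t=lambda a:np.array(a)/5+195-.4
c=pix2w('top',t([(213,15),(368,170),(192,343),(35,183)]),10)
m=pix2w('top',t([(162,116)]),163)[0];k=pix2w('top',t([(166.5,122.5)]),145)[0]
print(c.mean(0));f=c.mean(0)
for q in(m,k):print(q,(q-C)@X,(q-C)@Y,'|',(q-f)@X,(q-f)@Y)
print(t([0,0]))
# scale edges
e=np.diff(c[[0,1,2,3,0]],axis=0);print(np.hypot(*e[:,:2].T),np.degrees(np.arctan2(e[:,1],e[:,0])))
# automatic: bright collar blob in top
im=cv2.imread('pics/t3.png');g=im[195:240,205:250].mean(2);print(cv2.minMaxLoc(g))
```

```text
[538.71  95.98  10.  ]
[537.81  97.26 163.  ] -1.299012284667495 1.2075586818898065 | -1.5150942246412256 0.37841471483301553
[538.56  97.53 145.  ] -0.916697440928205 1.900509991092581 | -1.1327793809019358 1.0713660240357898
[194.6 194.6]
[107.61 116.73 108.32 117.33] [-131.17  139.17   49.15  -41.18]
(14.333333333333334, 175.66666666666666, (12, 25), (21, 9))
```

arm_command(
  plan=[
    [0.06,0,0,0,0,0,0.123],
    [0.06,0,0,0,0,0,0.123],
    [0.06,0,0,0,0,0,0.123],
    [0.06,0,0,0,0,0,0.123],
    [0.06,0,0,0,0,0,0.123],
    [0.06,0,0,0,0,0,0.123],
    [0.06,0,0,0,0,0,0.123],
  ],
)

```text
time: 4.45
tcp_pos: [406.7, 212.9, 206.8]
tcp_rot: [-3.141, 0.002, 1.554]
force: [-0.5, 0.5, 0.4]
width: 60.0
```

arm_command(
  plan=[
    [0.06,-0.034,0.016,0,0,0,0],
    [0.06,-0.034,0.016,0,0,0,0],
    [0.06,-0.034,0.016,0,0,0,0],
    [0.06,-0.034,0.016,0,0,0,0],
    [0.06,-0.034,0.016,0,0,0,0],
    [0.06,-0.034,0.016,0,0,0,0],
    [0.06,-0.034,0.016,0,0,0,0],
    [0.06,-0.034,0.016,0,0,0,0],
  ],
)

```text
time: 5.12
tcp_pos: [532.0, -62.3, 206.5]
tcp_rot: [-3.14, 0.001, 1.56]
force: [0.8, 0.8, -0.1]
width: 60.0
```

arm_command(
  plan=[
    [0.06,-0.034,0.016,0.0,0,0,0],
    [0.06,-0.034,0.016,0.02,0,0,0],
    [0.06,-0.034,0.016,0.02,0,0,0],
    [0.06,-0.034,0.016,0.02,0,0,0],
    [0.06,0,0,0.02,0,0,0],
    [0.06,0,0,0,0,0,0],
  ],
)

```text
time: 5.62
tcp_pos: [590.3, -196.9, 123.7]
tcp_rot: [-3.133, 0.001, 1.557]
force: [-0.8, 0.4, -0.2]
width: 60.0
```

Run:
```python
from h import *
s=sense();print(s['tcp_pos'],s['tcp_rot'],s['width'],s['joint_pos'])
im=read_camera('wrist')[:,:,::-1];cv2.imwrite('pics/w4.png',im)
p=w2pix('wrist',[[600.8,-189.7,23],[620,-255,23]],s);print(p)
x,y=[int(v) for v in p[0]];x0,y0=max(0,x-80),max(0,y-60);print(x0,y0)
cv2.imwrite('pics/c5.png',cv2.resize(im[y0:y0+120,x0:x0+160],None,fx=5,fy=5,interpolation=2))
print(pix2w('top',[(386,143)],100),pix2w('top',[(389,197)],23),pix2w('top',[(411,235)],40))
```

```text
[ 590.2873488  -196.88611969  123.69692768] [-3.13307517e+00  5.92077262e-04  1.55684223e+00] 60.03488260519545 [ 0.21825619  0.83438542  0.05141846  1.66892507 -0.05883594  0.6479142
  0.28608229]
[[296.41558614 201.55064548]
 [317.75669567 271.70202701]]
216 141
[[ 748.8938822  -240.23494487  100.        ]] [[ 642.33318336 -266.30246813   23.        ]] [[ 550.82143613 -315.66709956   40.        ]]
```

View pics/c5.png

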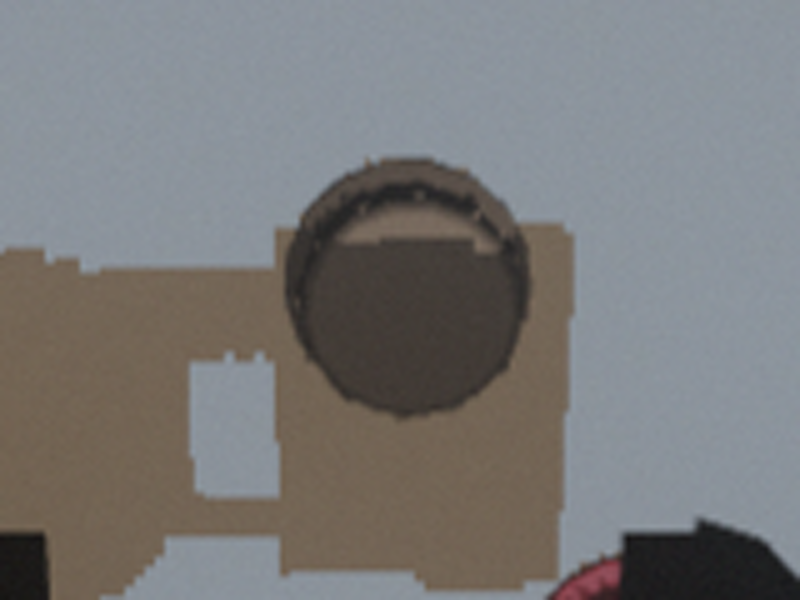

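The cap's top disc is centred at crop (411,304), full-image (297.8,201.4), within about 1 mm of my estimate. The rib corners suggest flats 11° from the tool axis. I turn, centre and descend.

arm_command(
  plan=[
    [0.06,0,0,0,0,0,-0.095],
    [0.06,0,0,0,0,0,-0.095],
    [0.06,0.005,0.013,0,0,0,0],
    [0.06,0,0,0.03,0,0,0],
    [0.06,0,0,0.03,0,0,0],
    [0.06,0,0,0.02,0,0,0],
    [0.06,0,0,0,0,0,0],
    [0.06,0,0,0,0,0,0],
  ],
)

```text
time: 6.33
tcp_pos: [605.4, -184.2, 49.2]
tcp_rot: [-3.14, -0.001, 1.755]
force: [-0.9, 0.0, 1.0]
width: 60.0
```

arm_command(
  plan=[
    [0.06,-0.005,-0.004,0,0,0,0],
    [0.06,0,0,0.01,0,0,0],
    [0.06,0,0,0.01,0,0,0],
    [0.06,0,0,0,0,0,0],
    [0.06,0,0,0,0,0,0],
    [0.06,0,0,0,0,0,0],
  ],
)

```text
time: 6.83
tcp_pos: [602.9, -190.6, 29.0]
tcp_rot: [3.141, -0.0, 1.754]
force: [0.6, -0.1, 0.3]
width: 60.1
```

arm_command(
  plan=[
    [0.06,0.001,-0.001,0.01,0,0,0],
    [0.06,0,0,0.011,0,0,0],
    [0.06,0,0,0,0,0,0],
    [0.06,0,0,0,0,0,0],
    [0.03,0,0,0,0,0,0],
    [0.03,0,0,0,0,0,0],
    [0.03,0,0,0,0,0,0],
    [0.03,0,0,0,0,0,0],
  ],
  force=40,
)

```text
time: 7.5
tcp_pos: [601.9, -190.1, 8.3]
tcp_rot: [3.141, 0.0, 1.754]
force: [-0.0, -0.6, 0.4]
width: 37.2
```

The opening of 37.2 mm shows the cap is held on its flats. I lift and carry it over.

arm_command(
  plan=[
    [0.03,0,0,-0.02,0,0,0],
    [0.03,0,0,-0.035,0,0,0],
    [0.03,0,0,-0.035,0,0,0],
    [0.03,0,0,-0.035,0,0,0],
    [0.03,0,0,-0.035,0,0,0],
    [0.03,0,0,-0.03,0,0,0],
    [0.03,0.02,0,-0.02,0,0,0],
    [0.03,0.03,0,0,0,0,0],
  ],
)

```text
time: 8.17
tcp_pos: [595.3, -145.3, 223.3]
tcp_rot: [3.132, 0.007, 1.747]
force: [0.3, 0.3, -1.5]
width: 37.5
```

arm_command(
  plan=[
    [0.03,0.034,-0.001,0,0,0,0],
    [0.03,0.034,-0.001,0,0,0,0],
    [0.03,0.034,-0.001,0,0,0,0],
    [0.03,0.034,-0.001,0,0,0,0],
    [0.03,0.034,-0.001,0,0,0,0],
    [0.03,0.033,-0.002,0,0,0,0],
    [0.03,0.02,-0.002,0,0,0,0],
    [0.03,0.01,-0.001,0,0,0,0],
  ],
)

```text
time: 8.83
tcp_pos: [539.1, 90.7, 218.2]
tcp_rot: [-3.141, -0.002, 1.759]
force: [-0.8, -0.2, -0.3]
width: 37.5
```

arm_command(
  plan=[
    [0.03,0,0,0,0,0,0],
    [0.03,0,0,0,0,0,0],
    [0.03,0,0,0,0,0,0],
  ],
)

```text
time: 9.08
tcp_pos: [540.9, 84.0, 218.1]
tcp_rot: [3.141, 0.002, 1.751]
force: [0.3, -0.9, -0.7]
width: 37.4
```

arm_command(
  plan=[
    [0.03,0.008,0,0,0,0,0],
    [0.03,0.005,0,0.01,0,0,0],
    [0.03,0,0,0.01,0,0,0],
    [0.03,0,0,0,0,0,0],
    [0.03,0,0,0,0,0,0],
    [0.03,0,0,0,0,0,0],
  ],
)

```text
time: 9.58
tcp_pos: [537.8, 98.9, 197.6]
tcp_rot: [-3.141, 0.0, 1.753]
force: [0.0, 0.3, 0.5]
width: 37.7
```

Run:
```python
from h import *
s=sense();print(s['tcp_pos'],s['tcp_rot'],s['width'])
im=read_camera('wrist')[:,:,::-1].copy();cv2.imwrite('pics/w5.png',im)
th=np.linspace(0,6.28,73)
big=cv2.resize(im[150:420,130:430],None,fx=2.2,fy=2.2,interpolation=2)
def dr(P,col):
    q=(w2pix('wrist',P,s)-[130,150]+.5)*2.2
    cv2.polylines(big,[np.int32(q)],False,col,1)
c=lambda cx,cy,r,z:np.c_[cx+r*np.cos(th),cy+r*np.sin(th),0*th+z]
dr(c(538.5,96.5,20,145),(0,255,0));dr(c(538.5,96.5,8,163),(0,255,0))
t=s['tcp_pos'];dr(c(t[0],t[1],22.5,t[2]-8.3),(0,0,255))
cv2.imwrite('pics/c6.png',big)
b=read_camera('scene')[:,:,::-1];cv2.imwrite('pics/s5.png',b)
```

```text
[537.82325137  98.86807223 197.61506457] [-3.14088876e+00  2.78149783e-04  1.75342321e+00] 37.74327511025641
```

View pics/c6.png

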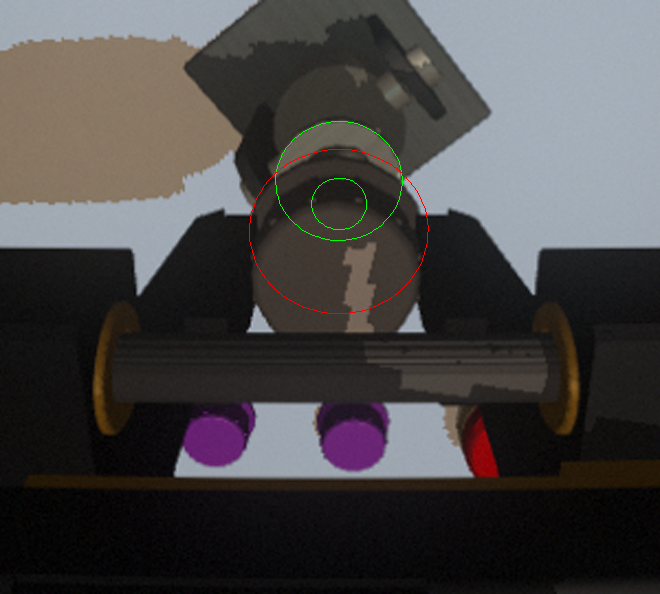

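The projected collar and mouth circles, and the cap skirt ring, lie on their outlines in the image. I trim by −2.5 mm along tool x and come down to just above the mouth.

arm_command(
  plan=[
    [0.03,-0.0025,0,0.01,0,0,0],
    [0.03,0,0,0.01,0,0,0],
    [0.03,0,0,0,0,0,0],
    [0.03,0,0,0,0,0,0],
    [0.03,0,0,0,0,0,0],
  ],
)

```text
time: 10.1
tcp_pos: [538.3, 96.8, 177.7]
tcp_rot: [-3.141, -0.0, 1.754]
force: [0.2, 0.2, 0.2]
width: 37.1
```

arm_command(
  plan=[
    [0.03,0,0,0.004,0,0,0],
    [0.03,0,0,0.004,0,0,0],
    [0.03,0,0,0.002,0,0,0],
    [0.03,0,0,0.001,0,0,0],
    [0.03,0,0,0,0,0,0],
    [0.03,0,0,0,0,0,0],
  ],
)

```text
time: 10.6
tcp_pos: [538.4, 97.0, 167.0]
tcp_rot: [3.141, -0.0, 1.754]
force: [-0.6, 0.5, -0.8]
width: 37.2
```

arm_command(
  plan=[
    [0.03,0,0,0.001,0,0,0],
    [0.03,0,0,0.001,0,0,0],
    [0.03,0,0,0.001,0,0,0],
    [0.03,0,0,0,0,0,0],
    [0.03,0,0,0,0,0,0],
  ],
)

```text
time: 11.02
tcp_pos: [539.1, 97.5, 165.0]
tcp_rot: [3.139, -0.001, 1.754]
force: [-0.9, 0.3, 6.3]
width: 37.7
```

arm_command(
  plan=[
    [0.03,0,0,0.001,0,0,0],
    [0.03,0,0,0.001,0,0,0],
    [0.03,0,0,0.001,0,0,0],
    [0.03,0,0,0,0,0,0],
    [0.03,0,0,0,0,0,0],
  ],
)

```text
time: 11.43
tcp_pos: [538.8, 97.5, 161.3]
tcp_rot: [3.14, -0.001, 1.754]
force: [-0.9, 2.4, 3.4]
width: 37.4
```

arm_command(
  plan=[
    [0.03,0,0,0.001,0,0,0],
    [0.03,0,0,0.001,0,0,0],
    [0.03,0,0,0.001,0,0,0],
    [0.03,0,0,0.001,0,0,0],
    [0.03,0,0,0.001,0,0,0],
    [0.03,0,0,0,0,0,0],
  ],
)

```text
time: 11.93
tcp_pos: [538.2, 96.9, 155.6]
tcp_rot: [-3.141, -0.0, 1.754]
force: [0.0, 2.8, -2.0]
width: 37.2
```

arm_command(
  plan=[
    [0.03,0,0,0.001,0,0,0],
    [0.03,0,0,0.001,0,0,0],
    [0.03,0,0,0.001,0,0,0],
    [0.03,0,0,0.001,0,0,0],
    [0.03,0,0,0,0,0,0],
    [0.03,0,0,0,0,0,0],
  ],
)

```text
time: 12.43
tcp_pos: [539.1, 96.4, 153.2]
tcp_rot: [3.14, 0.0, 1.753]
force: [-0.9, 2.1, 8.5]
width: 37.4
```

arm_command(
  plan=[
    [0.03,0,0,0.0006,0,0,0],
    [0.03,0,0,0,0,0,0],
    [0.03,0,0,0,0,0,0],
    [0.03,0,0,0,0,0,0],
    [0.03,0,0,0,0,0,0],
    [0.03,0,0,0,0,0,0],
  ],
)

```text
time: 12.93
tcp_pos: [539.1, 96.3, 153.1]
tcp_rot: [3.139, 0.0, 1.753]
force: [-1.6, 0.2, 14.1]
width: 37.4
```

Run:
```python
from h import *
s=sense();print(s['tcp_pos'],s['force'])
im=read_camera('scene')[:,:,::-1];cv2.imwrite('pics/s6.png',im)
w=read_camera('wrist')[:,:,::-1]
s=sense();print(s['tcp_pos'],s['force'])
a=cv2.resize(im[195:285,215:315],None,fx=4,fy=4,interpolation=2);b=cv2.resize(w[170:260,230:330],None,fx=4,fy=4,interpolation=2)
cv2.imwrite('pics/c7.png',np.hstack([a,b]))
```

```text
[539.09594595  96.34223724 153.12960382] [-1.59953219  0.2460425  14.08779181]
[539.10627063  96.38867067 153.12907248] [-1.00151702  0.7630506  13.1701633 ]
```

View pics/c7.png

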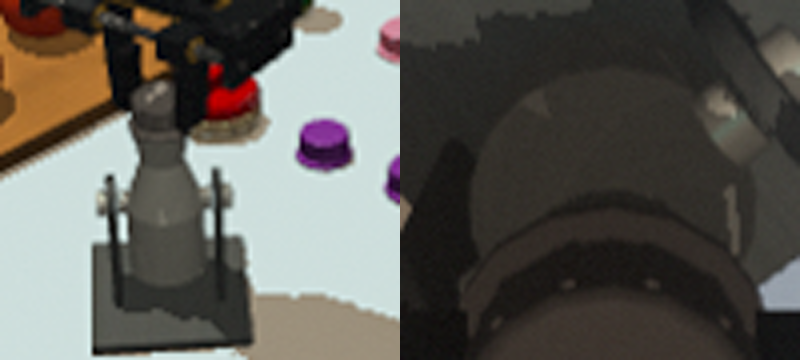

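The cap sits down on the collar at crop (155,120) and the bottle is upright. The push reads 13–14 N, so I ease it slightly towards 10 N.

arm_command(
  plan=[
    [0.03,0,0,-0.0003,0,0,0],
    [0.03,0,0,0,0,0,0],
    [0.03,0,0,0,0,0,0],
    [0.03,0,0,0,0,0,0],
    [0.03,0,0,0,0,0,0],
    [0.03,0,0,0,0,0,0],
  ],
)

```text
time: 13.53
tcp_pos: [539.1, 96.4, 153.2]
tcp_rot: [3.139, 0.0, 1.753]
force: [-2.2, 2.0, 10.8]
width: 37.3
```

```bash
python3 -c "
from workcell import *
print(sense()['force']);print(close_job())"
```

```text
[-2.24798587  1.96371264 10.76604313]
the job is handed in; nothing more can be done
None
```

I set the bottle upright, snapped the cap home on the collar and handed the job in at about 13.5 s. The arm was still gripping the cap and pressing down with about 10.8 N.

- **Bottle upright:** after the push I measured a tilt of about 0.02 rad from the top camera, against a limit of 0.07. A later scene picture, with the cap on, still shows it upright.
- **Cap home:** the push reached about 6 N at the beads, then dropped and pulled the other way as they snapped over. It stopped solidly with the tool at 153.2 mm; I expected 153.3 mm for fully seated. In the last picture the cap sits down on the collar.
- **Final push:** it first settled at 13–14 N, so I eased it to about 10.8 N. About 3 N of sideways force remained at the wrist; the hinge friction should resist about 4 N at that height.
- **Other things:** I steered clear of the lid and the other bystanders, but did not measure them again at the end.

Two measurements disagreed slightly. The top and scene cameras differed by about 4 mm on the cap's position, and the wrist view settled that before I gripped. The cradle plate's edges measured 2–3% short in the top view, which I put down to blurred corners.

I viewed 10 pictures.

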